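# Vortex the red-capped tube from the cooling block

### The arm

A 7-joint arm with a two-finger parallel gripper is mounted at the origin on a cart in front of the work surface, level with it; the furniture and walls round the work are solid. World frame = base frame: x ahead of the robot, y to its left, z up, the work surface at z = 0. Lengths are in mm, angles in rad, forces in N, time in s.
With the tool pointing down it reaches from about 400 to 850 mm from the base axis. Payload 6.9 kg.
Tool frame: the origin (TCP) lies on the centre line of the jaws, within the pads' length; the fingertips stand 19 mm ahead of it and the grasp point (between the pads) is the TCP; z points along the fingers, y is the line along which they close (so a half turn about z gives the same grasp; the last joint's range is limited). The gripper opens to 85 mm and grips with 20 to 120 N. Pads are 22 mm wide; open, the fingers measure 114 mm over their backs; the gripper's body (76 mm by 85 mm) begins 54 mm behind the grasp point. The pads swing forward as they close: fully open they stand 13 mm farther back than shut.
Start: joints at [-1.232, 0.507, -0.238, 1.5, 0.126, 1.149, -0.155], TCP at [144.21, 608.125, 250.275] pointing down, gripper open.
Joint ranges: [-3.08, 3.08], [-0.24, 2.05], [-1.43, 1.35], [0, 2.5], [-1.52, 4.66], [0.17, 1.96], [-2.89, 2.89]. Speed limits (rad/s): [2.39, 2.39, 3.14, 3.14, 3.14, 3.14, 3.14].

### API

Orientations are given as a rotation vector (axis times angle).
In Python, from station import bot gives the robot as it stands. The module is installed in compiled form; this text tells all that it offers.
- The arm moves only by the tool drive_tool, never from a script. Its argument "plan" is a list of rows, each a list of 3 entries, a list of its own where there are three numbers: the opening, from 0 (shut) to 1 (fully open), then the shift along the tool's x, y, z in a scale on which 1.0 is 60 cm, then the turn about the tool's z in a scale on which 1.0 is pi rad. A call has 1 to 12 rows; each row is the pose to reach, as a shift and turn from the pose commanded when the call began, along the tool's axes at that moment; what a row does not reach only later rows make up. A row lasts 1/10 s, in which the tool goes at most 50 mm and 8.59 degrees, less where a joint would pass 70% of its speed; a pose out of reach is approached as far as the arm can. No shift or turn number may pass 1 either way. A call with a gripper value outside its range is refused whole. The fingers move at their own pace and stop on an object; "squeeze" is the grip in N (left out, the last holds). Time passes only in rows, so rows that repeat a pose let the fingers close. It gives the time, the measured TCP pose, the force, the opening and the grip force at its end, in the units of the state.
- bot.get_obs(): the state, without advancing time (a new reading comes with each control period).
- bot.grab_frame(name): name is "side" or "top" or "wrist"; returns a dict with "img" (480x640x3 uint8, red, green, blue), "mtx" (3x3 intrinsics, pixels), "pose" (4x4, takes a point from camera to world coordinates); the wrist camera has in their place "T_tool_cam" (4x4, takes a point from camera to tool coordinates, whose origin is the TCP and whose axes are the flange's). Camera axes: x right, y up, looking along -z (the intrinsics and any distortion apply to the point x, -y, -z); pixel columns grow to the right and rows downward; lengths in mm; the calibration is good to about 2 mm. A picture is of the moment at which its call begins: read the wrist's pose just before it. There is no depth.
- bot.close_job(): hands the job in; it is judged then, once.
The state is a dict: "time": time; "joint_positions": joint angles; "qvel": joint speeds; "joint_torque": joint torques, N m; "eef_pos": TCP position; "eef_rot": TCP orientation; "wrist_force": force on the tool from outside, world axes, zero at the start; "torque": the same for the moment, N m; "grip_width": finger opening in mm; "grasp_force": force on a finger pad.
Only numpy, scipy, OpenCV 4.12 (cv2) and the standard library are available. Lean on these libraries where they do the work, as an engineer would, in place of code of your own. Each camera call takes 0.05 s, during which the arm holds its last target. There are 200 camera calls.

### The job

Swing the hold-down bar of the cooling block right aside, take out the red-capped tube and stand it tip down in the black rubber cup of the vortex mixer. With the tube upright, push down gently until the spring-loaded cup has sunk about half of its 10 mm travel, not onto its stop (that stalls the mixer), and keep it pressed for at least three seconds. Finish while still gripping the tube and holding the cup down, with the bar open; leave the yellow-capped tube in the block and everything else where it stands.

Things in the scene. Friction and masses are not known exactly. Their poses are not given: they have to be found in the camera images.
- cold_block: Fixed block for two 50 ml tubes: aluminium top (76 x 150 mm, 70 mm high) in a blue jacket (96 x 170, 56 mm high). Origin: centre of underside, z up. Two round sockets (31.5 mm wide, 58 mm deep, floor at z = 12 mm) at its own y = +30 and -30 mm, x = 0. Steel posts on its top: hinge post at y = -64 mm, saddle for the bar's end at y = +66 mm (lip up to z = 135 mm).
- hold_bar (a joint): Flat aluminium bar (15 mm wide, top at z = 133 mm of the block) over both caps, 2.5 mm above them, turning level about the hinge post. 0 = shut, pointing along the block's +y; the value (rad) grows as the knob end swings towards the block's +x (clockwise from above), stop at 1.75; from 1.2 both tubes are free. Light friction (0.4 N at the knob), stays where left.
- bar_hinge (a point): Point on the upright hinge axis of the hold-down bar, at the bar's underside (126.5 mm over the block's underside). Fixed to the block.
- bar_knob (a point): Top centre of the black upright knob at the free end of the bar, 130 mm from the hinge axis. The knob is round, 19 mm wide in its upper part, and stands 36 mm above the bar's top; pinch it from above or push it sideways.
- red_tube: 50 ml screw-cap tube with a red cap, 112 mm long, loose, about 45 g. Origin: centre of its tip (underside); z runs up the tube to the cap. Round cap 34 mm wide, from 98 to 112 mm above the origin; body 28 mm wide, flat foot 24 mm wide. It starts upright in one of the two sockets, its origin 12 mm above the block's underside, its cap underside 40 mm above the block's top. Grasp the cap.
- yellow_tube: The same kind of tube with a yellow cap, in the other socket; it stays there. Origin: centre of its tip.
- mixer: Touch vortex mixer, white housing 150 x 118 mm with black control panel at its front (its own -x), fixed to the table; round white neck up to z = 87 mm. Origin: centre of its underside, on the axis of the cup.
- mixer_cup (a joint): Spring travel of the mixer's rubber cup (m): 0 = up at rest, grows as the cup is pushed straight down, 0.010 = on its stop. The spring gives about 2 N at the start of travel and 1 N more for each mm (7 N at 5 mm, 12 N at the stop). It springs back when let go.
- cup_floor (a point): Centre of the flat floor inside the black rubber cup, moving with it; at rest 109.5 mm above the mixer's underside. The cup's rim is 50 mm wide outside and 42 mm inside, 16 mm above this floor; the floor is about 30 mm wide.
- white_bottle: White bottle with blue cap, 58 mm wide, 114 mm high, a loose bystander. Origin: centre of its underside.
- amber_bottle: Brown bottle with black cap, 50 mm wide, 89 mm high, a loose bystander. Origin: centre of its underside.
- petri_dish: Petri dish, 60 mm wide, 15 mm high, a loose bystander. Origin: centre of its underside.

How it is judged:
By the outcome, as a careful person would: the job done as asked, in the order asked, and still so for the second after the job is handed in, while the arm keeps its last pose, push and grip.
It also fails if it takes over 58 s, if anything falls off the work surface, if the arm or the gripper's body presses on something with over 40 N, if the wrist force passes 120 N, or if a joint passes its speed limit or range.

## Working session

There is one attempt and no reset: what is moved stays moved. The work goes in short steps, Python scripts to look and compute and a tool call to move; the robot and the scene stay as the last step left them, time stands still between calls to the robot, and variables do not carry over. Pictures are saved under pics/ and viewed, at most 10 in all, crops included, and the job is handed in when it is done.

Besides the shell and the picture viewer there is one more tool, called by a JSON object that holds its "method" and its "body". drive_tool: Moves the arm, as the interface text tells. Its arguments: {"type":"object","properties":{"plan":{"type":"array","items":{"type":"array"}},"squeeze":{"type":"number"}},"required":["plan"]}

```bash
mkdir -p pics
python3 - <<'E'
from station import bot
import cv2,numpy as np
o=bot.get_obs()
for k in ("time","eef_pos","eef_rot","grip_width","wrist_force"): print(k,o[k])
for n in ("side","top"):
    f=bot.grab_frame(n); cv2.imwrite(f"pics/{n}0.png",f["img"][...,::-1]); np.savez(f"pics/{n}0.npz",K=f["mtx"],P=f["pose"]); print(n,f.keys(),f["mtx"].round(1).tolist(),f["pose"].round(3).tolist())
E
```

```text
time 0.0
eef_pos [144.13911188 607.66461672 249.41745191]
eef_rot [-3.64757744e-01 -3.12018081e+00  2.81092501e-03]
grip_width 85.44936495664756
wrist_force [-0.62089992  0.60966696  0.47824944]
side dict_keys(['img', 'mtx', 'pose']) [[477.5, 0.0, 320.6], [0.0, 477.5, 244.2], [0.0, 0.0, 1.0]] [[0.991, 0.057, -0.123, 495.477], [-0.136, 0.376, -0.917, -779.182], [-0.006, 0.925, 0.38, 443.987], [0.0, 0.0, 0.0, 1.0]]
top dict_keys(['img', 'mtx', 'pose']) [[543.0, 0.0, 318.9], [0.0, 543.0, 243.6], [0.0, 0.0, 1.0]] [[-0.001, 0.98, -0.198, 333.11], [-1.0, -0.002, -0.006, -20.54], [-0.007, 0.198, 0.98, 1343.63], [0.0, 0.0, 0.0, 1.0]]
```

View pics/top0.png

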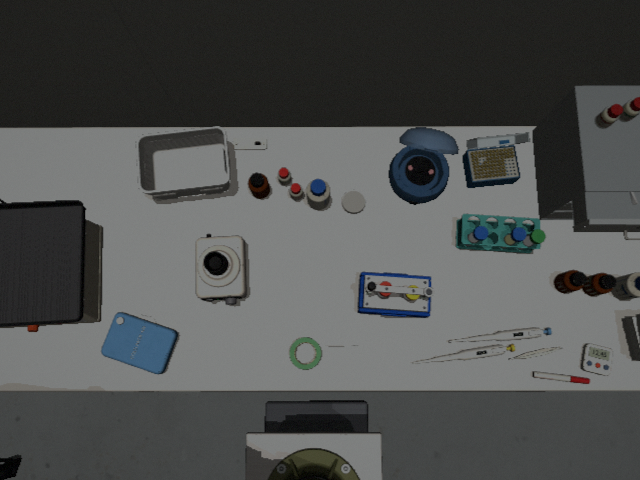

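View pics/side0.png

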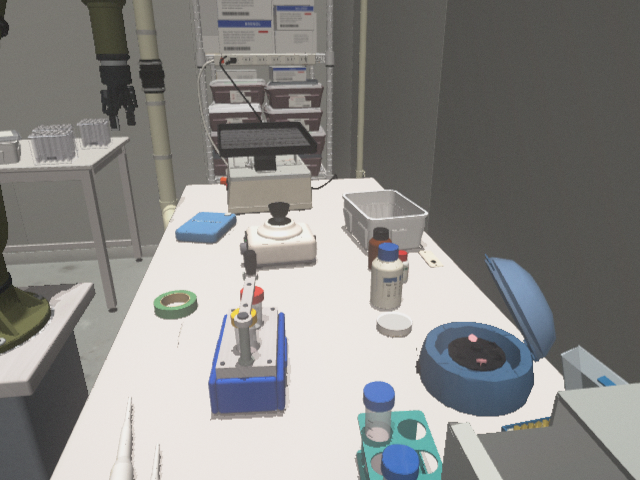

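The top view shows the block at about (395,295), with its knob at the left (~(371,287)), red cap (~(385,290)) left of the yellow one (~(412,293)), and hinge at right (~(429,292)). The mixer cup is at (216,263). The side view shows the same layout. I'll enlarge both areas.

Run:
```python
import cv2,numpy as np
t=cv2.imread("pics/top0.png"); s=cv2.imread("pics/side0.png")
def c(im,x,y,w,h,k): return cv2.resize(im[y:y+h,x:x+w],None,fx=k,fy=k,interpolation=cv2.INTER_CUBIC)
a=c(t,350,260,100,75,4); b=c(t,180,225,100,75,4); d=c(s,205,235,100,75,4); e=c(s,230,190,100,75,4)
cv2.imwrite("pics/crops.png",np.vstack([np.hstack([a,b]),np.hstack([d,e])]))
```

```text
(no output)
```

View pics/crops.png

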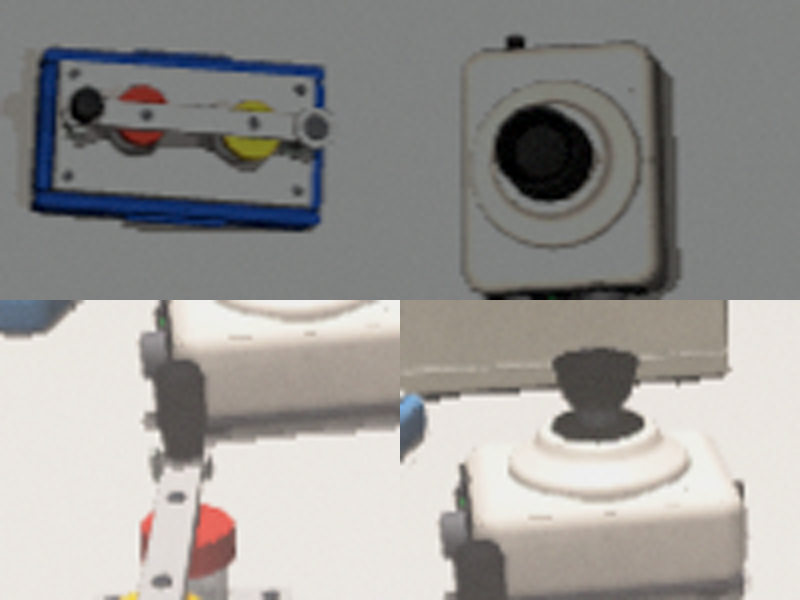

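The crops give these full-image pixels:

| Point | Top view | Side view |
|---|---|---|
| Knob top | (371.5,285.7) | (250.7,251.5) |
| Hinge top | (428.7,291.7) | – |
| Red cap top | ~(385.3,288.5) | ~(252.2,291) |
| Yellow cap top | ~(412.7,291.5) | – |
| Cup rim | (215.7,263) | (278.9,204.5) |

```bash
cat > h.py <<'E'
import numpy as np
def ray(uv,K,P):
    d=np.array([(uv[0]-K[0,2])/K[0,0],-(uv[1]-K[1,2])/K[1,1],-1]); return P[:3,3],P[:3,:3]@d
def onz(uv,K,P,z):
    o,d=ray(uv,K,P); return o+d*(z-o[2])/d[2]
def proj(p,K,P):
    q=P[:3,:3].T@(np.asarray(p,float)-P[:3,3]); return np.array([K[0,2]+K[0,0]*q[0]/-q[2],K[1,2]-K[1,1]*q[1]/-q[2]])
E
python3 - <<'E'
from h import *
c={n:(lambda z:(z["K"],z["P"]))(np.load(f"pics/{n}0.npz")) for n in("top","side")}
def tri(a,b):
    A=[];B=[]
    M=np.zeros((3,3));v=np.zeros(3)
    for uv,n in((a,"top"),(b,"side")):
        o,d=ray(uv,*c[n]);d=d/np.linalg.norm(d);Q=np.eye(3)-np.outer(d,d);M+=Q;v+=Q@o
    return np.linalg.solve(M,v)
T={"knob":((371.5,285.7),169),"hinge":((428.7,291.7),135),"red":((385.3,288.5),124),"yel":((412.7,291.5),124),"cup":((215.7,263),125.5)}
S={"knob":(250.7,251.5),"red":(252.2,291),"cup":(278.9,204.5)}
for k,(uv,z) in T.items():
    print(k,onz(uv,*c["top"],z).round(1), (onz(S[k],*c["side"],z).round(1),tri(uv,S[k]).round(1)) if k in S else "")
# blue jacket corners top at z=56 ; crop px
for p in ((42,50),(323,68),(318,225),(35,210)): print(onz((350+p[0]/4,260+p[1]/4),*c["top"],56 if p[1]<100 else 28).round(1))
E
```

```text
knob [ 476.9 -127.1  169. ] (array([ 479.6, -129.3,  169. ]), array([ 478.3, -127.1,  167.9]))
hinge [ 467.4 -257.3  135. ] 
red [ 476.  -162.1  124. ] (array([ 478.9, -167.4,  124. ]), array([ 477.6, -162.4,  121.2]))
yel [ 469.1 -223.5  124. ] 
cup [534.7 222.1 125.5] (array([538.9, 229.2, 125.5]), array([536.5, 221.8, 127.5]))
[ 522.5 -111.7   56. ]
[ 511.3 -279.1   56. ]
[ 420.2 -277.8   28. ]
[ 429.4 -107.9   28. ]
```

```bash
cat >> h.py <<'E'
from scipy.spatial.transform import Rotation as R
def goto(bot,p,az=None):
    "shift (cm, tool axes) and turn to reach world p with tool y at azimuth az (deg, mod 180)"
    o=bot.get_obs(); r=R.from_rotvec(o["eef_rot"]).as_matrix()
    y=np.degrees(np.arctan2(r[1,1],r[0,1])); t=0
    if az is not None: t=np.radians((y-az+90)%180-90)
    print("pos",np.round(o["eef_pos"],1),"yaz",round(y,1),"q",np.round(o["joint_positions"],2),"t",round(o["time"],2),"F",np.round(o["wrist_force"],1),"z",r[:,2].round(3))
    print("->",p,"shift cm",(r.T@(np.asarray(p)-o["eef_pos"])/10).round(2),"turn",round(t,3))
E
python3 - <<'E'
from h import *; from station import bot
goto(bot,[470,200,300],0)
f=bot.grab_frame("wrist"); print(f["mtx"].round(1).tolist(),f["T_tool_cam"].round(3).tolist(),f.keys())
E
```

```text
pos [144.2 607.7 249.5] yaz 76.7 q [-1.23  0.51 -0.24  1.5   0.13  1.15 -0.15] t 0.1 F [ 0.5 -0.6  0.1] z [-0.    -0.002 -1.   ]
-> [470, 200, 300] shift cm [-41.11 -32.16  -5.  ] turn 1.338
[[383.6, 0.0, 323.0], [0.0, 383.6, 236.7], [0.0, 0.0, 1.0]] [[0.0, 0.946, 0.323, 84.649], [1.0, 0.0, -0.001, -0.65], [-0.001, 0.323, -0.946, -122.064], [0.0, 0.0, 0.0, 1.0]] dict_keys(['img', 'mtx', 'T_tool_cam'])
```

The rows are not in the units I measure in: shifts go in shares of 60 cm and turns go in shares of pi rad. I convert before sending: -41 cm / 60 = -0.6833, -32 cm / 60 = -0.5333, 1.34 rad / 3.1416 = 0.4265.

{"method": "drive_tool", "body": {"plan": [[0.33, [-0.6833, -0.5333, -0.0833], 0.4265], [0.33, [-0.6833, -0.5333, -0.0833], 0.4265], [0.33, [-0.6833, -0.5333, -0.0833], 0.4265], [0.33, [-0.6833, -0.5333, -0.0833], 0.4265], [0.33, [-0.6833, -0.5333, -0.0833], 0.4265], [0.33, [-0.6833, -0.5333, -0.0833], 0.4265], [0.33, [-0.6833, -0.5333, -0.0833], 0.4265], [0.33, [-0.6833, -0.5333, -0.0833], 0.4265], [0.33, [-0.6833, -0.5333, -0.0833], 0.4265], [0.33, [-0.6833, -0.5333, -0.0833], 0.4265], [0.33, [-0.6833, -0.5333, -0.0833], 0.4265], [0.33, [-0.6833, -0.5333, -0.0833], 0.4265]]}}

```text
time: 1.35
eef_pos: [471.5, 198.3, 300.5]
eef_rot: [2.23, 2.21, -0.0]
wrist_force: [-0.2, -0.0, -0.0]
grip_width: 28.3
grasp_force: 0.0
```

Run:
```python
from h import *; from station import bot; import cv2
o=bot.get_obs(); goto(bot,[477,-127,250],-45)
f=bot.grab_frame("wrist"); cv2.imwrite("pics/w1.png",f["img"][...,::-1])
T=np.eye(4);T[:3,:3]=R.from_rotvec(o["eef_rot"]).as_matrix();T[:3,3]=o["eef_pos"]
np.savez("pics/w1.npz",K=f["mtx"],P=T@f["T_tool_cam"])
```

```text
pos [471.5 198.3 300.5] yaz -0.5 q [-0.61  0.29  0.22  1.71 -0.07  1.14 -0.38] t 1.35 F [-0.2 -0.  -0. ] z [ 0.001 -0.002 -1.   ]
-> [477, -127, 250] shift cm [-32.51   0.82   5.1 ] turn 0.777
```

View pics/w1.png

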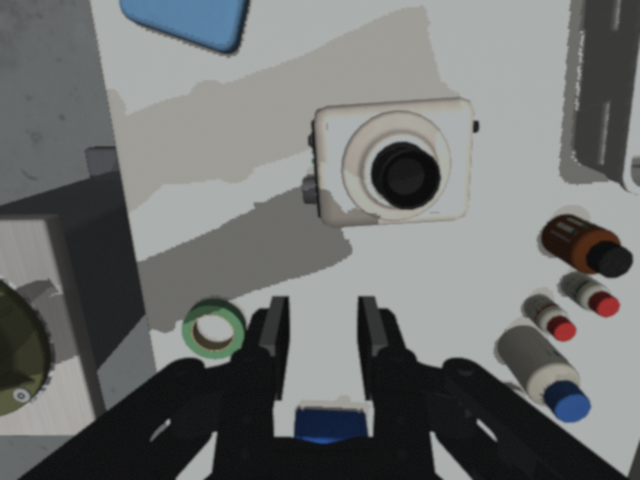

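The wrist view shows the cup rim spanning (371–440, 142–210), so its centre is at about (406,176). I'll move to the knob and compute the cup position later. The straight path at z 250–300 is clear.

Scaled: -32.5 cm / 60 = -0.5417, 5 cm / 60 = 0.0833, 0.78 rad / 3.1416 = 0.2483.

{"method": "drive_tool", "body": {"plan": [[0.33, [-0.5417, 0.0133, 0.0833], 0.2483], [0.33, [-0.5417, 0.0133, 0.0833], 0.2483], [0.33, [-0.5417, 0.0133, 0.0833], 0.2483], [0.33, [-0.5417, 0.0133, 0.0833], 0.2483], [0.33, [-0.5417, 0.0133, 0.0833], 0.2483], [0.33, [-0.5417, 0.0133, 0.0833], 0.2483], [0.33, [-0.5417, 0.0133, 0.0833], 0.2483], [0.33, [-0.5417, 0.0133, 0.0833], 0.2483], [0.33, [-0.5417, 0.0133, 0.0833], 0.2483]]}}

```text
time: 2.3
eef_pos: [476.6, -121.5, 249.9]
eef_rot: [-2.899, -1.208, 0.001]
wrist_force: [0.4, 0.0, -0.2]
grip_width: 28.3
grasp_force: 0.0
```

Run:
```python
from h import *; from station import bot; import cv2
z=np.load("pics/w1.npz"); print("cup",onz((406,176),z["K"],z["P"],125.5).round(1))
print("radius px", np.linalg.norm(proj([536+25,222,125.5],z["K"],z["P"])-proj([536,222,125.5],z["K"],z["P"])))
o=bot.get_obs(); goto(bot,[477.5,-127,163],-45)
f=bot.grab_frame("wrist"); im=f["img"][...,::-1]
T=np.eye(4);T[:3,:3]=R.from_rotvec(o["eef_rot"]).as_matrix();T[:3,3]=o["eef_pos"]
K,P=f["mtx"],T@f["T_tool_cam"]; np.savez("pics/w2.npz",K=K,P=P)
im=im.copy()
for p in ([477.5,-127,169],[467.4,-257.3,135],[475.5,-163,124]):
    u=proj(p,K,P); print(u.round(0)); cv2.drawMarker(im,tuple(int(v) for v in u),(0,255,0),0,12)
cv2.imwrite("pics/w2.png",im)
```

```text
cup [535.  229.  125.5]
radius px 31.966125601374976
pos [ 476.6 -121.5  249.9] yaz -44.8 q [-0.16  0.33  0.49  1.85 -0.18  1.01 -0.37] t 2.3 F [ 0.4  0.  -0.2] z [-0.001  0.001 -1.   ]
-> [477.5, -127, 163] shift cm [-0.33  0.46  8.69] turn 0.004
[333. 263.]
[445. 370.]
[365. 274.]
```

View pics/w2.png

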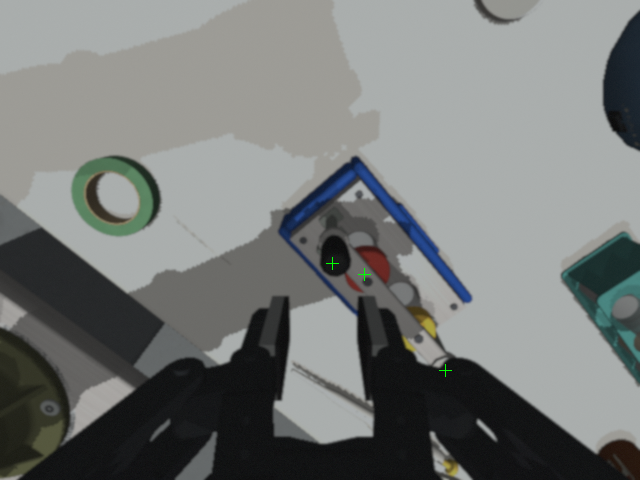

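The knob top disc is at about (335,260), within 2 px of the predicted marker (333,263). I'll set the knob at (478.5,-127.2) and re-read the settled pose before going down.

{"method": "drive_tool", "body": {"plan": [[0.4, [0, 0, 0], 0], [0.4, [0, 0, 0], 0], [0.4, [0, 0, 0], 0]]}}

```text
time: 2.65
eef_pos: [476.8, -121.8, 250.4]
eef_rot: [-2.899, -1.21, -0.0]
wrist_force: [-0.6, 0.1, 0.1]
grip_width: 34.2
grasp_force: 0.0
```

Run:
```python
from h import *; from station import bot
goto(bot,[478.5,-127.2,163],-45)
r=R.from_rotvec(bot.get_obs()["eef_rot"]).as_matrix()
h=np.array([467.4,-257.3]); k=np.array([478.5,-127.2])-h
for th in np.arange(0,1.66,.15):
    c,s=np.cos(th),np.sin(th); p=h+[c*k[0]+s*k[1],-s*k[0]+c*k[1]]
    print(round(th,2),p.round(1),(r.T@np.r_[p-h-k,0]/10).round(2)[:2])
```

```text
pos [ 476.8 -121.8  250.4] yaz -44.7 q [-0.16  0.33  0.49  1.85 -0.18  1.01 -0.37] t 2.65 F [-0.6  0.1  0.1] z [ 0.  0. -1.]
-> [478.5, -127.2, 163] shift cm [-0.27  0.5   8.74] turn 0.005
0.0 [ 478.5 -127.2] [0. 0.]
0.15 [ 497.8 -130.3] [1.14 1.59]
0.3 [ 516.5 -136.3] [2.02 3.34]
0.45 [ 534. -145.] [2.64 5.19]
0.6 [ 550.  -156.2] [2.97 7.12]
0.75 [ 564.2 -169.7] [3.01 9.08]
0.9 [ 576.2 -185.1] [ 2.76 11.02]
1.05 [ 585.8 -202.2] [ 2.21 12.9 ]
1.2 [ 592.7 -220.5] [ 1.4  14.68]
1.35 [ 596.8 -239.6] [ 0.33 16.32]
1.5 [ 598.  -259.2] [-0.98 17.77]
1.65 [ 596.2 -278.7] [-2.49 19.02]
```

Scaled: 8.7 cm / 60 = 0.145, 7 cm / 60 = 0.1167.

{"method": "drive_tool", "body": {"plan": [[0.4, [-0.005, 0.0083, 0.0333], 0], [0.4, [-0.005, 0.0083, 0.0833], 0], [0.4, [-0.005, 0.0083, 0.1167], 0], [0.4, [-0.005, 0.0083, 0.145], 0], [0.4, [-0.005, 0.0083, 0.145], 0], [0.33, [-0.005, 0.0083, 0.145], 0], [0.33, [-0.005, 0.0083, 0.145], 0]]}}

```text
time: 3.35
eef_pos: [478.7, -128.6, 164.3]
eef_rot: [2.899, 1.207, 0.002]
wrist_force: [0.2, 0.6, -0.6]
grip_width: 28.2
grasp_force: 0.0
```

Scaled: 18.65 cm / 60 = 0.3108, -1.95 cm / 60 = -0.0325.

{"method": "drive_tool", "body": {"plan": [[0.33, [0.01, 0.0125, 0], 0], [0.33, [0.019, 0.0265, 0], 0], [0.33, [0.0337, 0.0557, 0], 0], [0.33, [0.044, 0.0865, 0], 0], [0.33, [0.0495, 0.1187, 0], 0], [0.33, [0.0502, 0.1513, 0], 0], [0.33, [0.046, 0.1837, 0], 0], [0.33, [0.0368, 0.215, 0], 0], [0.33, [0.0233, 0.2447, 0], 0], [0.33, [0.0055, 0.272, 0], 0], [0.33, [-0.0163, 0.2962, 0], 0], [0.33, [-0.0325, 0.3108, 0], 0]]}}

```text
time: 4.55
eef_pos: [597.4, -275.5, 163.3]
eef_rot: [2.9, 1.206, -0.0]
wrist_force: [0.9, 0.3, 0.4]
grip_width: 27.9
grasp_force: 0.3
```

{"method": "drive_tool", "body": {"plan": [[0.33, [0, 0, 0], 0], [0.33, [0, 0, 0], 0], [0.5, [0, 0, 0], 0], [0.5, [0, 0, 0], 0], [0.5, [0, 0, -0.0833], 0], [0.5, [0, 0, -0.15], 0], [0.5, [0, 0, -0.15], 0]]}}

```text
time: 5.25
eef_pos: [598.8, -274.9, 259.8]
eef_rot: [2.893, 1.205, 0.011]
wrist_force: [-0.2, -0.0, -1.5]
grip_width: 42.6
grasp_force: 0.0
```

Run:
```python
from h import *; from station import bot; import cv2
goto(bot,[455,-163.0,260],-4.2)
f=bot.grab_frame("top"); z=f
im=f["img"][...,::-1]; cv2.imwrite("pics/top2.png",cv2.resize(im[190:340,340:460],None,fx=4,fy=4,interpolation=2))
```

```text
pos [ 598.8 -274.9  259.8] yaz -44.8 q [ 0.14  0.58  0.45  1.4  -0.26  1.21 -0.17] t 5.25 F [-0.2 -0.  -1.5] z [ 0.009 -0.004 -1.   ]
-> [455, -163.0, 260] shift cm [ -2.18 -18.09  -0.2 ] turn -0.708
```

Scaled: -16.7 cm / 60 = -0.2783, -0.8 cm / 60 = -0.0133, -0.71 rad / 3.1416 = -0.226.

{"method": "drive_tool", "body": {"plan": [[0.7, [-0.0133, -0.2783, 0], -0.226], [0.7, [-0.0133, -0.2783, 0], -0.226], [0.7, [-0.0133, -0.2783, 0], -0.226], [0.7, [-0.0133, -0.2783, 0], -0.226], [0.7, [-0.0133, -0.2783, 0], -0.226], [0.7, [-0.0133, -0.2783, 0], -0.226], [0.7, [-0.0133, -0.2783, 0], -0.226], [0.7, [-0.0133, -0.2783, 0], -0.226]]}}

```text
time: 6.1
eef_pos: [472.7, -161.9, 252.8]
eef_rot: [-2.303, -2.137, 0.001]
wrist_force: [-0.1, -0.1, 0.7]
grip_width: 59.4
grasp_force: 0.0
```

```bash
cat >> h.py <<'E'
def wrist(bot,name):
    import cv2
    o=bot.get_obs(); f=bot.grab_frame("wrist"); im=f["img"][...,::-1].copy(); cv2.imwrite(f"pics/{name}.png",im)
    T=np.eye(4);T[:3,:3]=R.from_rotvec(o["eef_rot"]).as_matrix();T[:3,3]=o["eef_pos"]
    np.savez(f"pics/{name}.npz",K=f["mtx"],P=T@f["T_tool_cam"]); return im,f["mtx"],T@f["T_tool_cam"]
E
python3 - <<'E'
from h import *; from station import bot; import cv2
goto(bot,[475,-163,114],-4.2)
im,K,P=wrist(bot,"w3")
def ell(im,mask,name,off=(0,0)):
    cs,_=cv2.findContours(mask,cv2.RETR_EXTERNAL,cv2.CHAIN_APPROX_NONE); c=max(cs,key=cv2.contourArea); e=cv2.fitEllipse(c); print(name,e); return e
b,g,r=[im[...,i].astype(int) for i in range(3)]
e=ell(im,((r>2*g)&(r>2*b)&(r>60)).astype(np.uint8),"red"); print(onz(e[0],K,P,124))
m=cv2.imread("pics/top2.png")
w=im[160:360,200:460]; w=cv2.resize(w,None,fx=2,fy=2)
u=proj([475,-163,124],K,P);print(u)
H=np.zeros((600,800,3),np.uint8);t=cv2.resize(m,(320,400));H[:400,:320]=t;H[:400,320:]=w[:,:480];cv2.imwrite("pics/m3.png",H[:400])
E
```

```text
pos [ 472.7 -161.9  252.8] yaz -4.3 q [ 0.07  0.32  0.29  1.82 -0.11  1.02  0.33] t 6.1 F [-0.1 -0.1  0.7] z [-0.001 -0.    -1.   ]
-> [475, -163, 114] shift cm [-0.09  0.25 13.88] turn -0.002
red ((331.2635498046875, 232.0989227294922), (43.975833892822266, 45.48391342163086), 9.908490180969238)
[ 476.79644321 -161.43929417  124.        ]
[328.81725551 234.42912657]
```

View pics/m3.png

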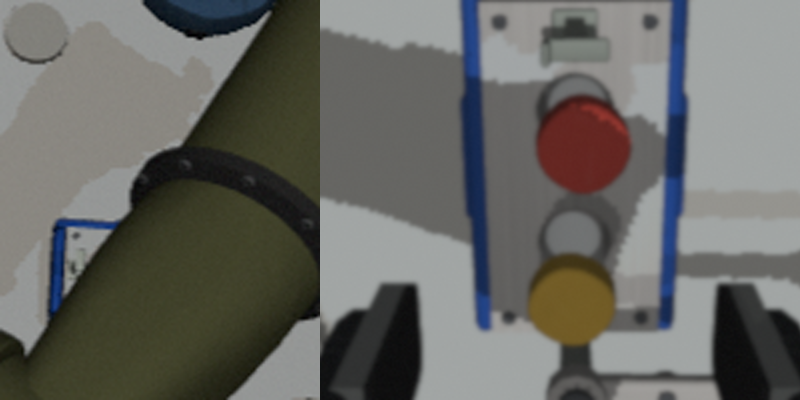

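The bar now lies right aside, horizontal at the lower right, and both caps are free. The red cap's ellipse centre puts it at about (476.5,-162), matching the earlier estimate of (476,-162). I'll go down with the fingers closing along the block's x.

Scaled: 13.7 cm / 60 = 0.2283, 12 cm / 60 = 0.2.

{"method": "drive_tool", "body": {"plan": [[0.7, [-0.0008, 0.0062, 0.05], 0], [0.7, [-0.0008, 0.0062, 0.1167], 0], [0.7, [-0.0008, 0.0062, 0.1667], 0], [0.7, [-0.0008, 0.0062, 0.2], 0], [0.7, [-0.0008, 0.0062, 0.2283], 0], [0.7, [-0.0008, 0.0062, 0.2283], 0], [0.7, [-0.0008, 0.0062, 0.2283], 0], [0.35, [-0.0008, 0.0062, 0.2283], 0], [0.2, [-0.0008, 0.0062, 0.2283], 0], [0.2, [-0.0008, 0.0062, 0.2283], 0], [0.2, [-0.0008, 0.0062, 0.2283], 0], [0.2, [-0.0008, 0.0062, 0.2283], 0]], "squeeze": 60}}

```text
time: 7.35
eef_pos: [476.9, -162.8, 117.4]
eef_rot: [2.299, 2.138, 0.002]
wrist_force: [-0.4, 0.0, 6.3]
grip_width: 32.1
grasp_force: 59.0
```

Scaled: -16 cm / 60 = -0.2667, -15 cm / 60 = -0.25.

{"method": "drive_tool", "body": {"plan": [[0.2, [0, 0, -0.0167], 0], [0.2, [0, 0, -0.05], 0], [0.2, [0, 0, -0.0833], 0], [0.2, [0, 0, -0.1167], 0], [0.2, [0, 0, -0.15], 0], [0.2, [0, 0, -0.1833], 0], [0.2, [0, 0, -0.2167], 0], [0.2, [0, 0, -0.25], 0], [0.2, [0, 0, -0.2667], 0], [0.2, [0, 0, -0.2667], 0]]}}

```text
time: 8.35
eef_pos: [476.7, -162.8, 277.8]
eef_rot: [2.298, 2.138, 0.003]
wrist_force: [-0.5, -0.3, -0.6]
grip_width: 32.1
grasp_force: 59.5
```

Run:
```python
from h import *; from station import bot; import cv2
goto(bot,[535.5,223,276],-4.2); o=bot.get_obs(); print(o["grip_width"],o["grasp_force"])
im=cv2.imread("pics/w1.png"); z=np.load("pics/w1.npz")
g=cv2.cvtColor(im,cv2.COLOR_BGR2GRAY)[130:225,350:460]
m=(g<60).astype(np.uint8); cs,_=cv2.findContours(m,0,1); c=max(cs,key=cv2.contourArea); e=cv2.fitEllipse(c); print(e,cv2.boundingRect(c))
cc=(e[0][0]+350,e[0][1]+130); print(cc,onz(cc,z["K"],z["P"],125.5))
```

```text
pos [ 476.7 -162.8  277.8] yaz -4.1 q [ 0.06  0.3   0.3   1.77 -0.1   1.08  0.32] t 8.35 F [-0.5 -0.3 -0.6] z [ 0.003 -0.001 -1.   ]
-> [535.5, 223, 276] shift cm [38.9   3.09  0.18] turn 0.001
32.13023905962777 59.483327865600586
((55.17055130004883, 45.36670684814453), (62.008460998535156, 68.55522155761719), 126.1011734008789) (22, 13, 68, 66)
(405.1705513000488, 175.36670684814453) [534.29995017 229.53378543 125.5       ]
```

Scaled: 31.3 cm / 60 = 0.5217, 29 cm / 60 = 0.4833.

{"method": "drive_tool", "body": {"plan": [[0.2, [0.0833, 0.0083, 0], 0], [0.2, [0.1667, 0.0167, 0], 0], [0.2, [0.25, 0.025, 0], 0], [0.2, [0.3333, 0.0333, 0], 0], [0.2, [0.4167, 0.0417, 0], 0], [0.2, [0.4833, 0.05, 0], 0], [0.2, [0.5217, 0.0533, 0], 0], [0.2, [0.5217, 0.0533, 0], 0], [0.2, [0.5217, 0.0533, 0], 0], [0.2, [0.5217, 0.0533, 0], 0], [0.2, [0.5217, 0.0533, 0], 0], [0.2, [0.5217, 0.0533, 0], 0]]}}

```text
time: 9.55
eef_pos: [530.7, 146.3, 276.4]
eef_rot: [2.302, 2.138, -0.0]
wrist_force: [0.2, -0.4, 0.1]
grip_width: 32.0
grasp_force: 59.5
```

Run:
```python
from h import *; from station import bot; import cv2
goto(bot,[535.5,223,276],-4.2); print(np.abs(bot.get_obs()["qvel"]).max())
im,K,P=wrist(bot,"w4")
u=proj([535.5,223,125.5],K,P); print(u)
f=bot.grab_frame("side"); s=f["img"][...,::-1]; cv2.imwrite("pics/side4.png",s)
x,y=int(u[0])-50,int(u[1])-75
w=cv2.resize(im[max(y,0):max(y,0)+150,x:x+100],None,fx=4,fy=4,interpolation=2); print("wcrop",x,max(y,0))
q=cv2.resize(s[110:260,225:325],None,fx=4,fy=4,interpolation=2)
cv2.imwrite("pics/m4.png",np.hstack([w,q]))
```

```text
pos [530.7 146.3 276.4] yaz -4.2 q [-0.44  0.37  0.19  1.66 -0.07  1.12 -0.31] t 9.55 F [ 0.2 -0.4  0.1] z [ 0. -0. -1.]
-> [535.5, 223, 276] shift cm [ 7.69 -0.08  0.04] turn -0.0
0.005071309514083922
[323.99897449 115.37331158]
wcrop 273 40
```

View pics/m4.png

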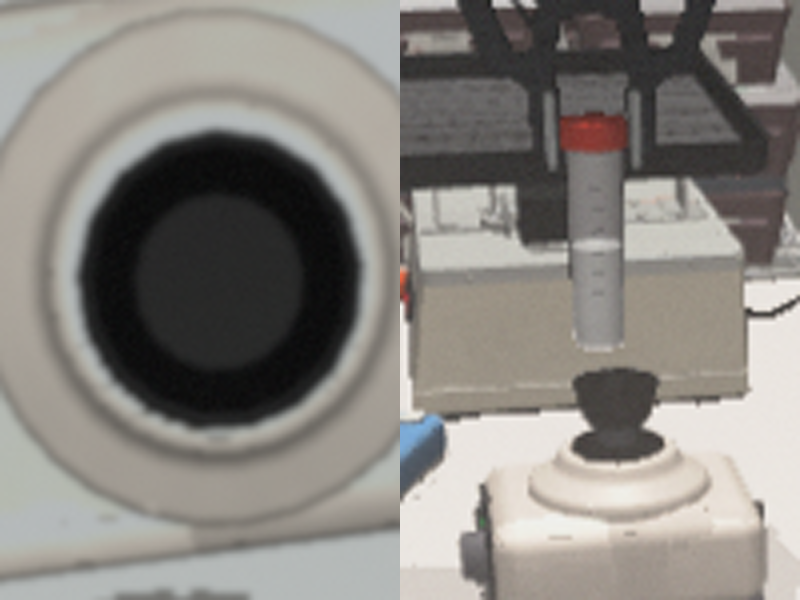

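The cup rim centre is at about wrist px (328.2,109.5) and the floor centre at (327.8,110.4). In the side view the tube hangs upright with its tip at about (275,196.5) and its cap at about (273.5,143).

Run:
```python
from h import *; from station import bot
z=np.load("pics/w4.npz");w=(z["K"],z["P"]); z=np.load("pics/side0.npz");s=(z["K"],z["P"]);z=np.load("pics/top0.npz");t=(z["K"],z["P"])
print("rim",onz((328.25,109.5),*w,125.5).round(1),"floor",onz((327.75,110.4),*w,109.5).round(1))
print("rim r px",np.linalg.norm(proj([560.5,223,125.5],*w)-proj([535.5,223,125.5],*w)),"meas",280/8, "floor d",168/4)
for p in ([530.7,146.3,171],[530.7,146.3,283.4],[530.7,146.3,269.4]): print(proj(p,*s).round(2))
for p in ([535.5,223,125.5],[537,227,125.5]): print(proj(p,*s).round(2),proj(p,*t).round(2))
```

```text
rim [538.6 226.6 125.5] floor [538.4 225.8 109.5]
rim r px 36.93494323875941 meas 35.0 floor d 42.0
[276.21 195.39]
[273.8  138.77]
[274.11 146.11]
[277.5  205.43] [215.33 262.67]
[278.09 204.84] [213.6  262.02]
```

Scaled: 8 cm / 60 = 0.1333, 3.6 cm / 60 = 0.06.

{"method": "drive_tool", "body": {"plan": [[0.2, [0.05, 0.0017, 0], 0], [0.2, [0.1, 0.0033, 0], 0], [0.2, [0.1333, 0.0033, 0], 0], [0.2, [0.1333, 0.0033, 0.025], 0], [0.2, [0.1333, 0.0033, 0.05], 0], [0.2, [0.1333, 0.0033, 0.06], 0], [0.2, [0.1333, 0.0033, 0.06], 0], [0.2, [0.1333, 0.0033, 0.06], 0], [0.2, [0.1333, 0.0033, 0.06], 0]]}}

```text
time: 10.55
eef_pos: [538.9, 226.9, 241.1]
eef_rot: [2.3, 2.139, 0.002]
wrist_force: [0.6, 0.5, -0.7]
grip_width: 32.3
grasp_force: 59.5
```

Run:
```python
from h import *; from station import bot; import cv2
goto(bot,[538.5,226.2,220])
im,K,P=wrist(bot,"w5")
f=bot.grab_frame("side"); s=f["img"][...,::-1]; cv2.imwrite("pics/side5.png",s)
w=cv2.resize(im[170:320,273:373],None,fx=4,fy=4,interpolation=2)
q=cv2.resize(s[130:230,245:312],None,fx=6,fy=6,interpolation=2)
cv2.imwrite("pics/m5.png",np.hstack([w,q[:600,:400]]))
```

```text
pos [538.9 226.9 241.1] yaz -4.2 q [-0.55  0.45  0.16  1.63 -0.08  1.07 -0.43] t 10.55 F [ 0.6  0.5 -0.7] z [ 0.001  0.001 -1.   ]
-> [538.5, 226.2, 220] shift cm [-0.08 -0.03  2.11] turn 0
```

View pics/m5.png

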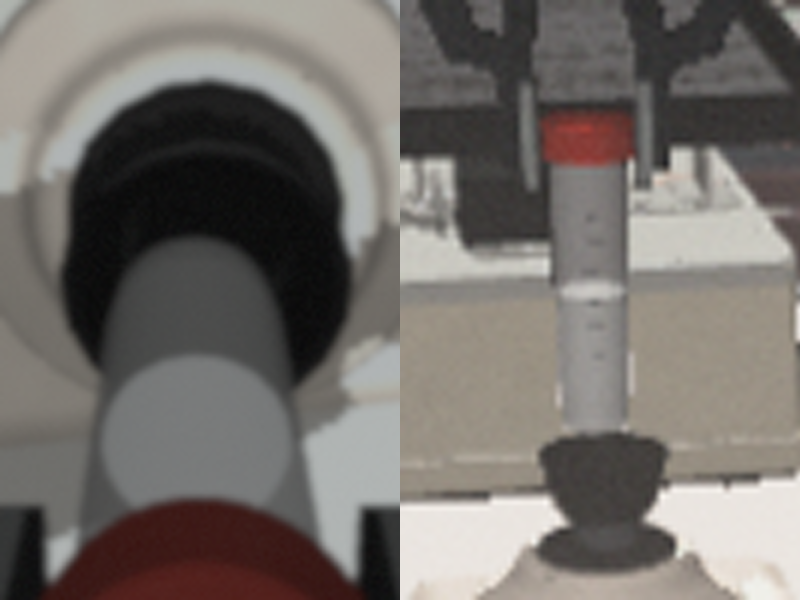

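In the wrist crop the tip centre is at x≈194 against the rim centre at ≈206. In the side crop the tip is at 594.5 against the rim at 602.5. So the tip is 2–3 mm short in +x. I'll check y using the near edges: rim at v≈207.5 and foot at v≈229.

Run:
```python
from h import *
z=np.load("pics/w5.npz");w=(z["K"],z["P"]); z=np.load("pics/side0.npz");s=(z["K"],z["P"])
r=onz((273+206/4,207.5),*w,125.5); f=onz((273+194/4,229.25),*w,135.7); print("rim near",r.round(1),"centre y",r[1]-25,"foot near",f.round(1),"tip y",f[1]-12,f[1]-14)
for p in ([538.9,226.9,135.7],[538.9,226.9,248]): print((proj(p,*s)-[245,130])*6+[400,0])
print(6*(proj([539.9,226.9,135.7],*s)-proj([538.9,226.9,135.7],*s))[0],"px/mm")
for x in (536,539): print(x,[(proj([x,226,125.5],*s)-[245,130])*6+[400,0]])
```

```text
rim near [540.  248.6 125.5] centre y 223.5781400504385 foot near [537.3 237.4 135.7] tip y 225.42831474544448 223.42831474544448
[602.65331022 422.15542008]
[590.15077824 113.98040613]
2.746451979657081 px/mm
536 [array([595.93031023, 450.0114706 ])]
539 [array([604.14888111, 449.62955763])]
```

Scaled: 2.2 cm / 60 = 0.0367, 0.25 cm / 60 = 0.0042.

{"method": "drive_tool", "body": {"plan": [[0.2, [-0.0008, 0.0042, 0], 0], [0.2, [-0.0008, 0.0042, 0], 0], [0.2, [-0.0008, 0.0042, 0.01], 0], [0.2, [-0.0008, 0.0042, 0.02], 0], [0.2, [-0.0008, 0.0042, 0.03], 0], [0.2, [-0.0008, 0.0042, 0.0367], 0], [0.2, [-0.0008, 0.0042, 0.0367], 0], [0.2, [-0.0008, 0.0042, 0.0367], 0]]}}

```text
time: 11.45
eef_pos: [540.8, 226.4, 218.2]
eef_rot: [-2.3, -2.14, 0.0]
wrist_force: [-0.2, 0.4, 0.0]
grip_width: 32.1
grasp_force: 59.5
```

Scaled: 0.4 cm / 60 = 0.0067, 0.3 cm / 60 = 0.005.

{"method": "drive_tool", "body": {"plan": [[0.2, [0, 0, 0.0017], 0], [0.2, [0, 0, 0.0033], 0], [0.2, [0, 0, 0.005], 0], [0.2, [0, 0, 0.0067], 0], [0.2, [0, 0, 0.0067], 0], [0.2, [0, 0, 0.0067], 0], [0.2, [0, 0, 0.0067], 0]]}}

```text
time: 12.15
eef_pos: [540.9, 226.4, 214.5]
eef_rot: [2.3, 2.14, 0.0]
wrist_force: [0.1, -0.6, 1.7]
grip_width: 32.0
grasp_force: 59.6
```

Scaled: 0.3 cm / 60 = 0.005, 0.2 cm / 60 = 0.0033.

{"method": "drive_tool", "body": {"plan": [[0.2, [0, 0, 0.0017], 0], [0.2, [0, 0, 0.0033], 0], [0.2, [0, 0, 0.005], 0], [0.2, [0, 0, 0.005], 0], [0.2, [0, 0, 0.005], 0], [0.2, [0, 0, 0.005], 0]]}}

```text
time: 12.75
eef_pos: [541.0, 226.4, 211.5]
eef_rot: [2.3, 2.14, 0.001]
wrist_force: [-0.7, -0.4, 6.4]
grip_width: 32.2
grasp_force: 60.0
```

{"method": "drive_tool", "body": {"plan": [[0.2, [0, 0, 0], 0], [0.2, [0, 0, 0], 0], [0.2, [0, 0, 0], 0]]}}

```text
time: 13.05
eef_pos: [541.0, 226.4, 211.5]
eef_rot: [2.3, 2.14, 0.001]
wrist_force: [-0.7, -0.4, 5.0]
grip_width: 31.9
grasp_force: 60.0
```

Run:
```python
from h import *; from station import bot; import cv2
F=[];Z=[]
for i in range(8):
    f=bot.grab_frame("side"); o=bot.get_obs(); F.append(o["wrist_force"]);Z.append(o["eef_pos"][2])
print(np.mean(F,0).round(2),np.std(F,0).round(2),np.mean(Z))
s=f["img"][...,::-1]; cv2.imwrite("pics/side6.png",s)
a=cv2.imread("pics/side5.png")
q=[cv2.resize(i[130:230,245:312],None,fx=6,fy=6,interpolation=2)[:600,:400] for i in (a,s)]
cv2.imwrite("pics/m6.png",np.hstack(q))
```

```text
[-0.56  0.21  5.01] [0.44 0.32 0.54] 211.5009776218922
```

View pics/m6.png

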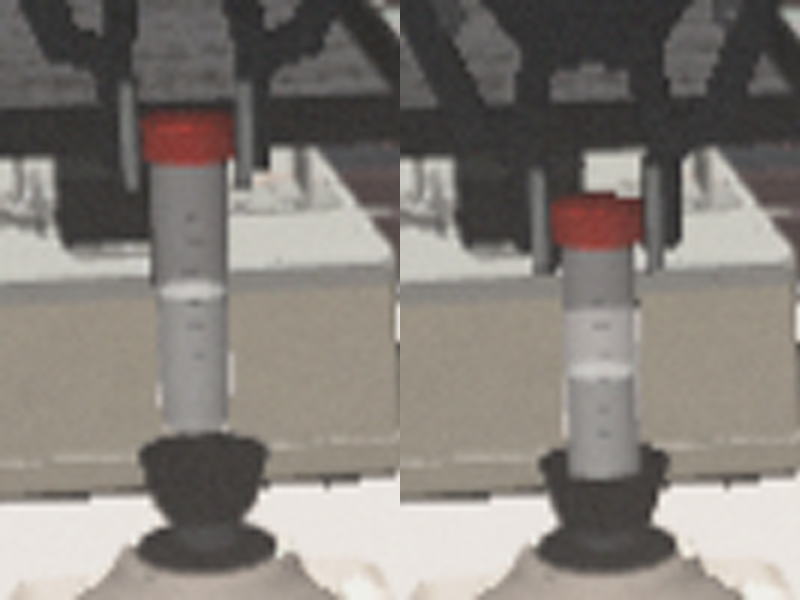

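The tip is centred in the cup (tip x≈604, rim ≈604), and the rim has visibly sunk. The force (5.0 + 0.45 N tube weight) and the travel both suggest about 3.4 mm, so I'll push 1.5 mm more and hold.

Scaled: 0.15 cm / 60 = 0.0025, 0.1 cm / 60 = 0.0017.

{"method": "drive_tool", "body": {"plan": [[0.2, [0, 0, 0.0008], 0], [0.2, [0, 0, 0.0017], 0], [0.2, [0, 0, 0.0025], 0], [0.2, [0, 0, 0.0025], 0], [0.2, [0, 0, 0.0025], 0], [0.2, [0, 0, 0.0025], 0], [0.2, [0, 0, 0.0025], 0], [0.2, [0, 0, 0.0025], 0], [0.2, [0, 0, 0.0025], 0], [0.2, [0, 0, 0.0025], 0], [0.2, [0, 0, 0.0025], 0], [0.2, [0, 0, 0.0025], 0]]}}

```text
time: 14.65
eef_pos: [541.0, 226.5, 210.2]
eef_rot: [2.3, 2.14, 0.001]
wrist_force: [-0.6, 0.5, 6.7]
grip_width: 32.1
grasp_force: 60.1
```

{"method": "drive_tool", "body": {"plan": [[0.2, [0, 0, 0], 0], [0.2, [0, 0, 0], 0], [0.2, [0, 0, 0], 0], [0.2, [0, 0, 0], 0], [0.2, [0, 0, 0], 0], [0.2, [0, 0, 0], 0], [0.2, [0, 0, 0], 0], [0.2, [0, 0, 0], 0], [0.2, [0, 0, 0], 0], [0.2, [0, 0, 0], 0], [0.2, [0, 0, 0], 0], [0.2, [0, 0, 0], 0]]}}

```text
time: 15.85
eef_pos: [541.0, 226.5, 210.2]
eef_rot: [2.3, 2.14, 0.001]
wrist_force: [-0.8, 0.7, 6.6]
grip_width: 31.8
grasp_force: 60.1
```

Run:
```python
from h import *; from station import bot; import cv2
F=[];Z=[]
for i in range(10):
    f=bot.grab_frame("top" if i<1 else "side"); o=bot.get_obs(); F.append(o["wrist_force"]);Z.append(o["eef_pos"][2])
    if i<1: t=f["img"][...,::-1]
print(np.mean(F,0).round(2),np.mean(Z),o["time"],R.from_rotvec(o["eef_rot"]).as_matrix()[:,2])
s=f["img"][...,::-1]
T=cv2.resize(t[150:330,170:450],(800,514)); cv2.imwrite("pics/m7.png",T)
```

```text
[-1.21  0.26  6.64] 210.20918675489366 16.35 [ 5.73669860e-04  3.70407747e-04 -9.99999767e-01]
```

View pics/m7.png

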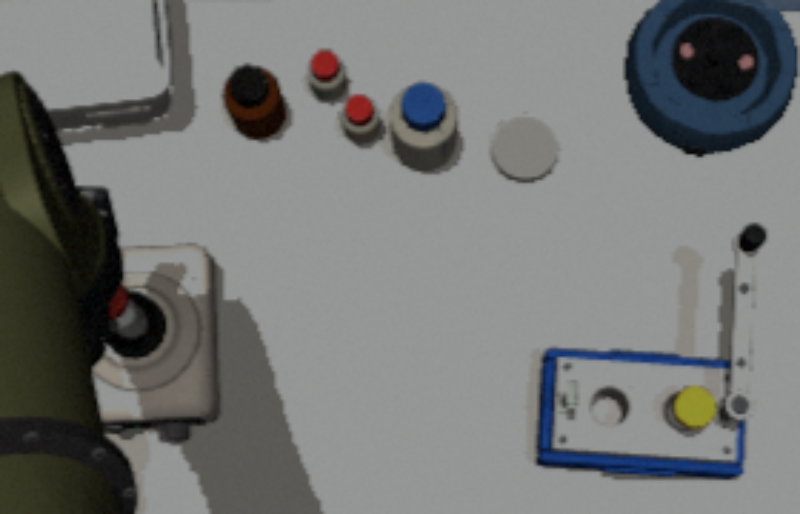

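The bar is fully open (knob at (752,238), hinge at (738,405)), the yellow tube is still in the block, the red tube is in the cup, and the bystanders haven't moved. The spring force of about 7.1 N means roughly 5 mm. I'll hold longer, then hand in.

{"method": "drive_tool", "body": {"plan": [[0.2, [0, 0, 0], 0], [0.2, [0, 0, 0], 0], [0.2, [0, 0, 0], 0], [0.2, [0, 0, 0], 0], [0.2, [0, 0, 0], 0], [0.2, [0, 0, 0], 0], [0.2, [0, 0, 0], 0], [0.2, [0, 0, 0], 0], [0.2, [0, 0, 0], 0], [0.2, [0, 0, 0], 0], [0.2, [0, 0, 0], 0], [0.2, [0, 0, 0], 0]]}}

```text
time: 17.55
eef_pos: [541.0, 226.5, 210.2]
eef_rot: [2.3, 2.14, 0.001]
wrist_force: [-1.6, 0.5, 6.8]
grip_width: 32.1
grasp_force: 60.1
```

{"method": "drive_tool", "body": {"plan": [[0.2, [0, 0, 0], 0], [0.2, [0, 0, 0], 0], [0.2, [0, 0, 0], 0], [0.2, [0, 0, 0], 0], [0.2, [0, 0, 0], 0], [0.2, [0, 0, 0], 0], [0.2, [0, 0, 0], 0], [0.2, [0, 0, 0], 0], [0.2, [0, 0, 0], 0], [0.2, [0, 0, 0], 0], [0.2, [0, 0, 0], 0], [0.2, [0, 0, 0], 0]]}}

```text
time: 18.75
eef_pos: [541.0, 226.5, 210.2]
eef_rot: [2.3, 2.14, 0.001]
wrist_force: [-2.1, -0.0, 5.4]
grip_width: 32.0
grasp_force: 60.1
```

```bash
python3 -c "
from station import bot
o=bot.get_obs(); print(o['time'],o['wrist_force'],o['eef_pos']); print(bot.close_job())"
```

```text
18.75 [-2.06550247e+00 -1.98190221e-03  5.42819711e+00] [540.98444501 226.46483908 210.20238717]
the job is handed in; nothing more can be done
None
```

I handed in the job at 18.75 s: the bar is swung fully aside, and the gripped red tube has held the cup down an estimated 5 mm (from force and travel) for about 5 s; the yellow tube is still in the block and the bystanders looked unmoved in the last picture.

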